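# Squeeze the sprung tweezers to the gauge lines and hold

## Robot

A 6-joint arm with a two-finger parallel gripper is mounted at the origin on the work surface; the furniture and walls round the work are solid. World frame = base frame: x ahead of the robot, y to its left, z up, the work surface at z = 0. Lengths are in m, angles in rad, forces in N, time in s.
With the tool pointing down it reaches from about 0.25 to 0.775 m from the base axis. Payload 4 kg.
Tool frame: the origin (TCP) lies at the very end of the fingers, on their centre line; the grasp point (between the pads) lies hold_point_z behind it (hold_point_z is the distance from the TCP to the grasp point, in m); z points along the fingers, y is the direction in which the jaws open and shut (so a half turn about z gives the same grasp; the last joint's range is limited). The gripper opens to 94 mm and grips with 3 to 60 N. Pads are 16 mm wide; open, the fingers measure 119 mm over their backs; the gripper's body (75 mm by 177 mm) begins 78 mm behind the grasp point.
Start: joints at [-1.254, 0.087, 1.371, -0, 1.684, -0.103], TCP at [0.224, -0.502, 0.206] pointing down, gripper open.
Joint ranges: [-3.1, 3.1], [-0.76, 2.03], [0.27, 2.55], [-1.08, 4.22], [0.17, 2.65], [-2.57, 2.57]. Speed limits (rad/s): [2.79, 2.79, 3.14, 3.14, 3.14, 3.14].

## Interface

Orientations are given as [roll, pitch, yaw] about the fixed x, y, z axes, in that order (R = Rz(yaw) Ry(pitch) Rx(roll)).
In Python, from bench import * gives the robot as it stands.
- The arm moves only by the tool step_arm, never from a script. Its argument "increments" is text: rows parted by semicolons, each of 6 numbers parted by spaces: the shift along the tool's x, y, z in cm, then the turn, a rotation vector about the tool's x, y, z in rad. A call has 1 to 5 rows; each row shifts and turns the commanded pose from where the row before left it, along the tool's axes as they then stand; what a row does not reach is not made up. A row lasts 1/10 s, in which the tool goes at most 50 mm and 8.59 degrees, less where a joint would pass 70% of its speed; a pose out of reach is approached as far as the arm can. A call is refused whole if a number of a shift passes 5 or a number of a turn 0.15, either way. A call with a gripper value outside its range is refused whole. "claw" is the gripper's target within -1 to 1 (shut at 1, half-way at 0, fully open at -1), set as the call begins (left out, the last holds). The fingers move at their own pace and stop on an object; the grip force is fixed at half the most. Time passes only in rows, so rows that do not move let the fingers close. It gives the time, the measured TCP pose, the force and the opening at its end, in the units of the state.
- get_obs(): the state, without advancing time (a new reading comes with each control period).
- snapshot(name): name is "side" or "top" or "wrist"; returns the picture (400x640x3 uint8, red, green, blue); there is no depth.
- calibration(name): a dict with "camera_matrix" (3x3 intrinsics, pixels), "eye" and "orientation" of the camera in the world; the wrist camera has in their place "tool_from_camera" (4x4, takes a point from camera to tool coordinates, whose origin is the TCP and whose axes are the flange's). Camera axes: x right, y up, looking along -z (the intrinsics and any distortion apply to the point x, -y, -z); pixel columns grow to the right and rows downward; lengths in m; the calibration is good to about 2 mm. A picture is of the moment at which its call begins: read the wrist's pose just before it. calibration takes no time and is no camera call.
- close_job(): hands the job in, once; it reports no verdict.
The state is a dict: "time": time; "joint_positions": joint angles; "qvel": joint speeds; "joint_torque": joint torques, N m; "tool_pos": TCP position; "ee_rot": TCP orientation; "wrist_force": force on the tool from outside, world axes, zero at the start; "wrist_torque": the same for the moment, N m; "width": finger opening in m.
Only numpy, scipy, OpenCV 4.12 (cv2) and the standard library are available. Lean on these libraries where they do the work, as an engineer would, in place of code of your own. Each camera call takes 0.05 s, during which the arm holds its last target. There are 200 camera calls.

## Task

Check the bent-tip sprung tweezers against the gap gauge: pick them up off their rest by the ribbed thumb plates, bring the tips close above the gauge (a centimetre or so, without touching it when you finish) and squeeze until the tips are as far apart as the two lines on the white plate, one tip above each line. Finish while holding the tweezers there: keep that gap steady, put nothing down and do not let go. Leave the glass test piece, flask, dish and spatula where they are.

Things in the scene. Friction and masses are not known exactly. Their poses are not given: they have to be found in the camera images.
- tweezers: Steel sprung tweezers, 164 mm long, about 55 g, flat on the rest, bent tips overhanging and pointing down. Origin: on the hinge at the back end, level with the underside of the leaves; x along the middle of the OPEN tweezers to the tips, y left, z up. The right leaf is part of this body, the left leaf is hinged to it. Leaves 3 mm thick, 12 mm high. When eased, the spring reopens them.
- tweezer_leaf (a joint): Hinge angle between the leaves, rad: 0 = open (tips 44 mm apart), grows as squeezed, 0.187 = marked gap (tips 16 mm apart, thumb plates parallel, 28 mm over their outsides), 0.29 = tips closed. 1 mm less width over the plates is about 1.9 mm less tip gap (0.013 rad). The spring pushes with about 3 N on each plate when open, 8 N at the marked gap.
- tweezers_grip (a point): Midway between the ribbed thumb plates (each 46 mm long, centred here, 14 mm high; 43 mm over their outsides when open), 78 mm ahead of the hinge, 7 mm above the underside of the leaves (39 mm above the bench while on the rest). Grasp here from above, fingers outside the plates. Fixed in the frame of tweezers.
- tip_left (a point): End of the left tip (round wire 3.6 mm thick; this is the centre of its rounded end). The tips end 16 mm below the underside of the leaves and 150 mm ahead of the hinge (72 mm ahead of the grip point).
- tip_right (a point): End of the right tip, likewise.
- rest: Fixed aluminium rest: base 135 x 30 x 6 mm with two cross bars 8 mm thick, rubber tops at 32 mm. Origin on the bench below the grip point (within a few mm), x toward the tips. Rear bar (36 mm wide) at x = -60 mm, front bar (66 mm wide) at x = +41 mm; between them, beside the thumb plates, there is free room down to the bench.
- gauge: Fixed gap gauge: aluminium block 70 (x) x 64 (y) x 20 mm with a white plate on top. Two black lines, 50 mm long and 2.4 mm wide, run along its x at y = +8 and y = -8 mm (16 mm apart). Origin: centre of the underside; z up; top of the plate at z = 20.5 mm. The tweezers come in along x.
- gauge_mid (a point): Centre of the top of the white plate, midway between the lines.
- test_block: Glass test piece in a clear case, 26 x 44 x 14 mm, loose bystander; origin at the centre of its underside.
- gel_flask: Small conical flask, 51 mm wide, 76 mm high, loose bystander; origin at the centre of its underside.
- petri_dish: Round flat dish, 64 mm wide, 14 mm high, loose bystander; origin at the centre of its underside.
- spatula: Small steel spatula with a dark grip, 125 mm long, lying on the bench, loose bystander; origin at the middle of its underside.
Things that resemble listed ones, but are neither listed nor needed, are in the scene too. What is shaped like the tweezers but green or pink is not meant.

How it is judged:
By the outcome, as a careful person would: the job done as asked, in the order asked, and still so for the second after the job is handed in, while the arm keeps its last pose, push and grip.
It also fails if it takes over 38 s, if anything falls off the work surface, if the arm or the gripper's body presses on something with over 40 N, if the wrist force passes 120 N, or if a joint passes its speed limit or range.

## Working session

There is one attempt and no reset: what is moved stays moved. The work goes in short steps, Python scripts to look and compute and a tool call to move; the robot and the scene stay as the last step left them, time stands still between calls to the robot, and variables do not carry over. Pictures are saved under pics/ and viewed, about 8 in all and at most 12, crops included, and the job is handed in when it is done.

Besides the shell and the picture viewer there is one more tool, called after "Request:" by a JSON object that holds its "op" and its "data", one argument or row to a line. step_arm: Moves the arm, as the interface text tells. Its arguments: {"type":"object","properties":{"increments":{"type":"string"},"claw":{"type":"number"}},"required":["increments"]}

```bash
mkdir -p pics
cat > h.py <<'E'
from bench import *
import numpy as np, cv2
from scipy.spatial.transform import Rotation as R
np.set_printoptions(precision=4,suppress=True)
def save(n,im,crop=None,s=1):
    if crop: x0,y0,x1,y1=crop; im=im[y0:y1,x0:x1]
    im=cv2.resize(im,None,fx=s,fy=s,interpolation=cv2.INTER_CUBIC)
    cv2.imwrite('pics/'+n,im[:,:,::-1])
E
python3 - <<'E'
from h import *
o=get_obs();print(o)
for n in("top","side","wrist"):
    c=calibration(n);print(n,c)
a=snapshot("top");b=snapshot("side");np.save('top0.npy',a);np.save('side0.npy',b)
save('top0.png',a,None,1.25);save('side0.png',b,None,1.25)
E
```

```text
{'time': 0.0, 'joint_positions': array([-1.2541,  0.0879,  1.3722,  0.    ,  1.6836, -0.1031]), 'qvel': array([-0.0004, -0.0006,  0.0001,  0.0001, -0.0003,  0.0012]), 'joint_torque': array([ -0.0005, -34.019 , -30.2425,   0.0718,   0.033 ,  -0.0002]), 'tool_pos': array([ 0.224 , -0.5017,  0.2043]), 'ee_rot': array([-3.1395, -0.0002,  0.4198]), 'wrist_force': array([-0.354 ,  0.875 ,  0.1349]), 'wrist_torque': array([ 0.0324, -0.0037, -0.0187]), 'width': 0.09393846175468937}
top {'camera_matrix': array([[399.8071,   0.    , 322.8266],
       [  0.    , 399.8071, 193.4668],
       [  0.    ,   0.    ,   1.    ]]), 'eye': array([ 0.3253, -0.0329,  0.9834]), 'orientation': array([ 0.2169,  0.0051, -1.7243])}
side {'camera_matrix': array([[498.2439,   0.    , 319.836 ],
       [  0.    , 498.2439, 195.4359],
       [  0.    ,   0.    ,   1.    ]]), 'eye': array([-0.0483,  0.7959,  0.6369]), 'orientation': array([ 1.0648,  0.0247, -2.5433])}
wrist {'camera_matrix': array([[278.3702,   0.    , 318.9621],
       [  0.    , 278.3702, 199.931 ],
       [  0.    ,   0.    ,   1.    ]]), 'tool_from_camera': array([[ 0.0001,  0.9677,  0.2522,  0.0718],
       [ 1.    , -0.0004,  0.0009, -0.0006],
       [ 0.001 ,  0.2522, -0.9677, -0.1796],
       [ 0.    ,  0.    ,  0.    ,  1.    ]])}
```

View pics/top0.png

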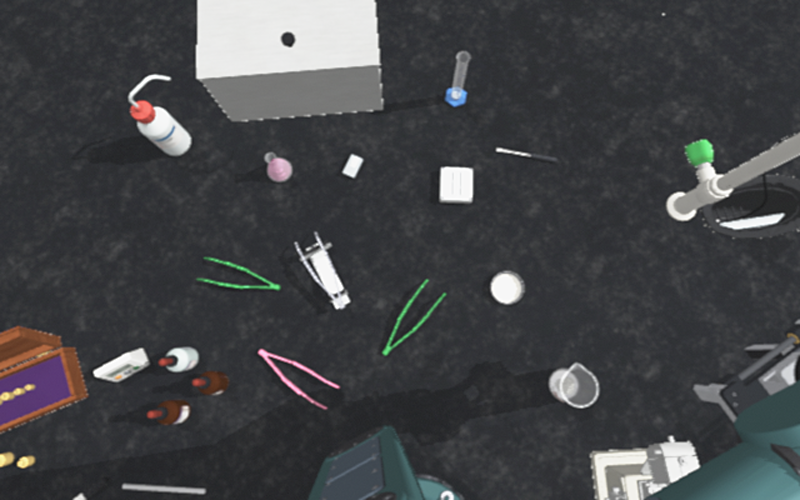

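View pics/side0.png

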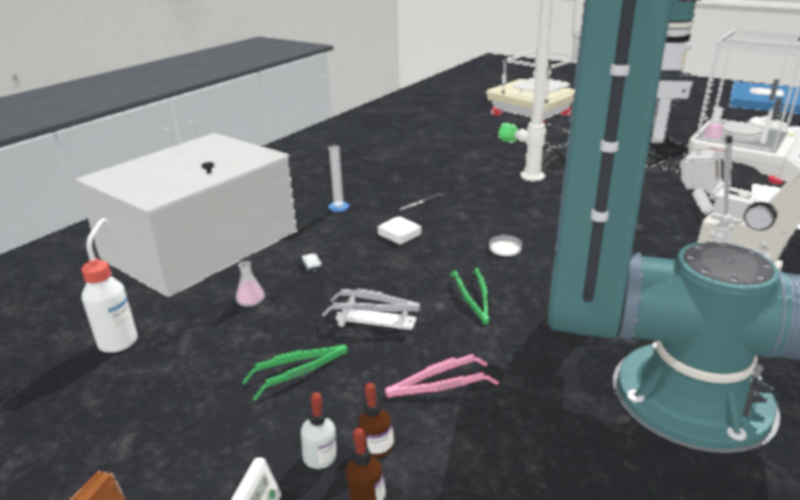

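The top view (1.25x) shows the steel tweezers on the white rest at (324,270), hinge at the lower right and tips at the upper left. The gauge with its two lines is at (457,184). Possible mix-ups for the tweezers are green at (240,275), green at (415,318) and pink at (298,378). The one on the rest is steel, so I choose it and check it in a close crop.

```bash
cat >> h.py <<'E'
def ray(c,uv):
    K=c['camera_matrix'];p=np.linalg.inv(K)@[uv[0],uv[1],1.];d=np.array([p[0],-p[1],-p[2]])
    return c['eye'],R.from_euler('xyz',c['orientation']).as_matrix()@d
def at(n,uv,z):
    e,d=ray(calibration(n),uv);return e+d*(z-e[2])/d[2]
def proj(c,P,eye=None,Rm=None):
    eye=c['eye'] if eye is None else eye; Rm=R.from_euler('xyz',c['orientation']).as_matrix() if Rm is None else Rm
    q=(np.atleast_2d(P)-eye)@Rm; K=c['camera_matrix']
    return np.c_[K[0,0]*q[:,0]/-q[:,2]+K[0,2],K[1,1]*-q[:,1]/-q[:,2]+K[1,2]]
def wcam(o):
    c=calibration('wrist');T=np.eye(4);T[:3,:3]=R.from_euler('xyz',o['ee_rot']).as_matrix();T[:3,3]=o['tool_pos']
    M=T@c['tool_from_camera'];return c,M[:3,3],M[:3,:3]
def wat(o,uv,z):
    c,e,Rm=wcam(o);p=np.linalg.inv(c['camera_matrix'])@[uv[0],uv[1],1.];d=Rm@[p[0],-p[1],-p[2]]
    return e+d*(z-e[2])/d[2]
E
python3 - <<'E'
from h import *
a=np.load('top0.npy')
A=cv2.resize(a[180:255,225:295],None,fx=7,fy=7,interpolation=cv2.INTER_CUBIC)
B=cv2.resize(a[128:168,345:385],None,fx=7,fy=7,interpolation=cv2.INTER_CUBIC)
im=np.zeros((525,775,3),np.uint8);im[:,:490]=A;im[:280,492:772]=B;save('crop1.png',im)
for n,uv,z in(('flask',(278/1.25,170/1.25),.03),('block',(353/1.25,166/1.25),.01),('gauge',(457/1.25,184.5/1.25),.0205),('dish',(507/1.25,288/1.25),.01),('grip',(324/1.25,270/1.25),.039)):print(n,at('top',uv,z))
E
```

```text
flask [0.7195 0.1676 0.03  ]
block [0.7125 0.0178 0.01  ]
gauge [ 0.6364 -0.1855  0.0205]
dish [ 0.4157 -0.2463  0.01  ]
grip [0.5006 0.0988 0.039 ]
```

View pics/crop1.png

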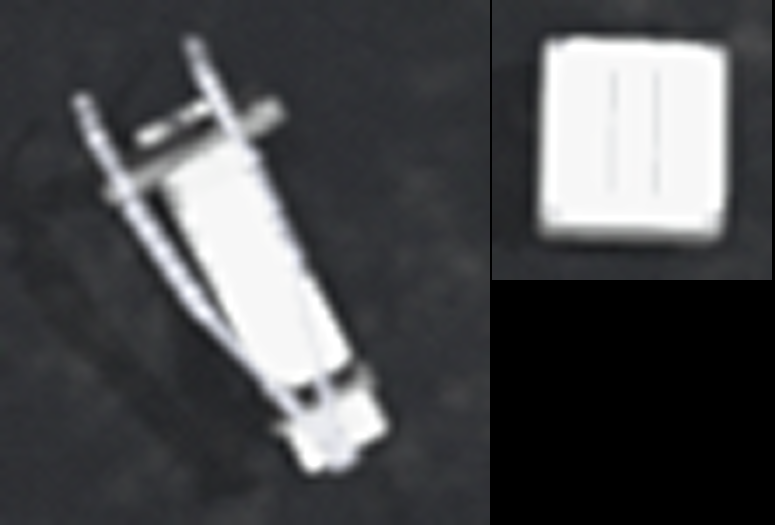

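The crop confirms steel tweezers on the aluminium rest, with wires ending at about (82,100) and (192,42) and the hinge at (340,462). The gauge lines are at x=614 and x=657, rows 70–192.

Run:
```python
from h import *
def p(x,y,z):return at('top',(225+x/7-.43,180+y/7-.43),z)
def g(x,y):return at('top',(345+(x-492)/7-.43,128+y/7-.43),.0205)
h=p(340,462,.042);m=(p(82,100,.035)+p(192,42,.035))/2
d=m-h;print('hinge',h,'tipmid',m,np.linalg.norm(d),'yaw',np.arctan2(d[1],d[0]),'grip',h+d/np.linalg.norm(d[:2])*.078, np.linalg.norm(p(82,100,.035)-p(192,42,.035)))
a=(g(614,192)+g(657,192))/2;b=(g(614,70)+g(657,70))/2
d=b-a;print('gauge',(a+b)/2,'yaw',np.arctan2(d[1],d[0]),np.linalg.norm(d),g(614,131)-g(657,131))
try: print(hold_point_z)
except Exception as e: print(e)
import bench;print([n for n in dir(bench) if not n.startswith('__')])
```

```text
hinge [0.4253 0.0744 0.042 ] tipmid [0.5713 0.1279 0.035 ] 0.15568581814800314 yaw 0.3511290759260612 grip [0.4985 0.1012 0.0385] 0.042777777939157026
gauge [ 0.6402 -0.1848  0.0205] yaw -0.17619505298706029 0.04637988238215526 [0.0024 0.0153 0.    ]
0.0188
['IKError', 'calibration', 'close_job', 'get_obs', 'hold_point_z', 'snapshot']
```

Request:
{"op": "step_arm", "data": {
  "increments": "0 0 0 0 0 0.069;3.3 -3.3 0 0 0 0;3.3 -3.4 0 0 0 0;3.3 -3.4 0 0 0 0;3.3 -3.4 0 0 0 0",
  "claw": -1
}}

```text
time: 0.6
tool_pos: [0.3019, -0.3283, 0.2048]
ee_rot: [-3.141, -0.0, 0.35]
wrist_force: [0.8, 0.3, 0.5]
width: 0.0941
```

Request:
{"op": "step_arm", "data": {
  "increments": "3.3 -3.4 0 0 0 0;3.3 -3.4 0 0 0 0;3.3 -3.4 0 0 0 0;3.3 -3.4 0 0 0 0;3.3 -3.4 0 0 0 0"
}}

```text
time: 1.1
tool_pos: [0.3984, -0.1119, 0.2052]
ee_rot: [3.141, 0.0, 0.35]
wrist_force: [0.4, -1.0, 0.4]
width: 0.0939
```

Request:
{"op": "step_arm", "data": {
  "increments": "3.3 -3.4 0 0 0 0;3.3 -3.4 0 0 0 0;3.3 -3.4 0 0 0 0;3.3 -3.1 0 0 0 0;0 0 0 0 0 0"
}}

```text
time: 1.6
tool_pos: [0.4772, 0.0609, 0.2043]
ee_rot: [-3.139, 0.001, 0.358]
wrist_force: [1.0, -0.1, 0.4]
width: 0.0936
```

Run:
```python
from h import *
o=get_obs();print(o['tool_pos'],o['ee_rot'],o['wrist_force'],o['time'],np.abs(o['qvel']).max())
im=snapshot('wrist');np.save('w1.npy',im);save('w1.png',im,None,1.25)
```

```text
[0.4772 0.0609 0.2043] [-3.1393  0.0007  0.358 ] [ 1.0445 -0.1173  0.3713] 1.6 0.07894923456021945
```

View pics/w1.png

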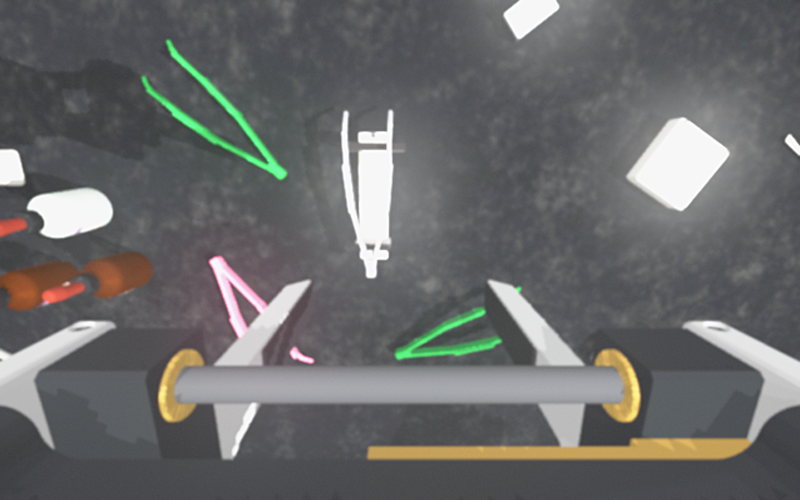

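The wrist view shows the steel tweezers on the rest, wires ending at (346,112) and (391,112) and hinge at (371,275). Green ones are at (215,110) and (450,340), pink at (260,310).

Run:
```python
from h import *
o=get_obs()
f=lambda x,y,z:wat(o,(x/1.25,y/1.25),z)
h=f(371,276,.038);l=f(346,111,.035);r=f(391,111,.035);m=(l+r)/2
d=m-h;u=d[:2]/np.linalg.norm(d[:2]);g=h[:2]+.078*u
print(h,m,np.linalg.norm(d[:2]),np.linalg.norm(l-r),'yaw',np.arctan2(u[1],u[0]),'grip',g)
Rt=R.from_euler('xyz',o['ee_rot']).as_matrix()
print('tool delta cm',100*Rt.T@(np.r_[g,.04]-o['tool_pos']))
im=np.load('w1.npy')
save('w1c.png',im,(255,75,335,230),3.8)
```

```text
[0.4219 0.0703 0.038 ] [0.5743 0.1262 0.035 ] 0.1622890860345359 0.04223400200925515 yaw 0.3514541780856769 grip [0.4951 0.0971]
tool delta cm [ 3.1298 -2.9554 16.4395]
```

View pics/w1c.png

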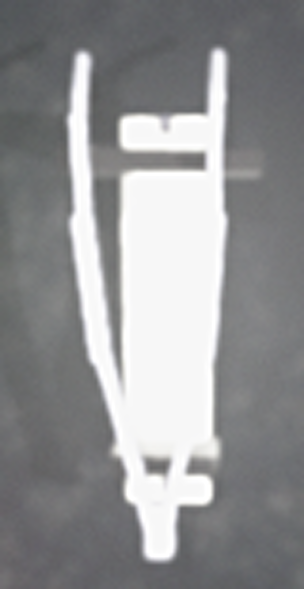

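The crop shows thumb plates spanning rows 213–358: left outer edge x≈72→92, right outer edge 225→216. Their centre is at about (151,285).

Run:
```python
from h import *
o=get_obs()
f=lambda x,y,z:wat(o,(255+x/3.8,75+y/3.8),z)
a=f(151,285,.046);l=f(81,285,.046);r=f(221,285,.046);print(a,np.linalg.norm(l-r))
t,b=f(148.5,213,.046),f(154,358,.046);print(np.linalg.norm(t-b))
Rt=R.from_euler('xyz',o['ee_rot']).as_matrix()
print(100*Rt.T@(np.r_[a[:2],.02]-o['tool_pos']),o['ee_rot'])
```

```text
[0.5084 0.1024 0.046 ] 0.04417077197486023
0.04519684084607799
[ 4.5621 -2.9857 18.4365] [-3.141   0.0022  0.3557]
```

Request:
{"op": "step_arm", "data": {
  "increments": "1.5 -1 1 0 0 0.005;1.5 -1 2 0 0 0;1.5 -1 2 0 0 0;0 0 2.5 0 0 0;0 0 2.5 0 0 0"
}}

```text
time: 2.15
tool_pos: [0.5084, 0.0987, 0.1045]
ee_rot: [3.141, 0.001, 0.345]
wrist_force: [-0.2, -0.6, -0.2]
width: 0.0939
```

Request:
{"op": "step_arm", "data": {
  "increments": "0 0 2 0 0 0;0 0 1 0 0 0;0 0 0 0 0 0"
}}

```text
time: 2.45
tool_pos: [0.5072, 0.0987, 0.0738]
ee_rot: [-3.141, 0.004, 0.344]
wrist_force: [-0.1, 0.4, 0.3]
width: 0.0939
```

Run:
```python
from h import *
o=get_obs();print(o['tool_pos'],o['ee_rot'],o['wrist_force'],o['time'])
im=snapshot('wrist');np.save('w2.npy',im);save('w2.png',im,None,1.25)
c,e,Rm=wcam(o);print(proj(c,[[.507,.102,.046]],e,Rm)*1.25)
Rt=R.from_euler('xyz',o['ee_rot']).as_matrix()
print(100*Rt.T@(np.r_[.507,.102,.02]-o['tool_pos']))
```

```text
[0.5072 0.0987 0.0738] [-3.141   0.0038  0.3442] [-0.1065  0.3564  0.298 ] 2.45
[[394.8547 275.6258]]
[ 0.1158 -0.3095  5.3784]
```

View pics/w2.png

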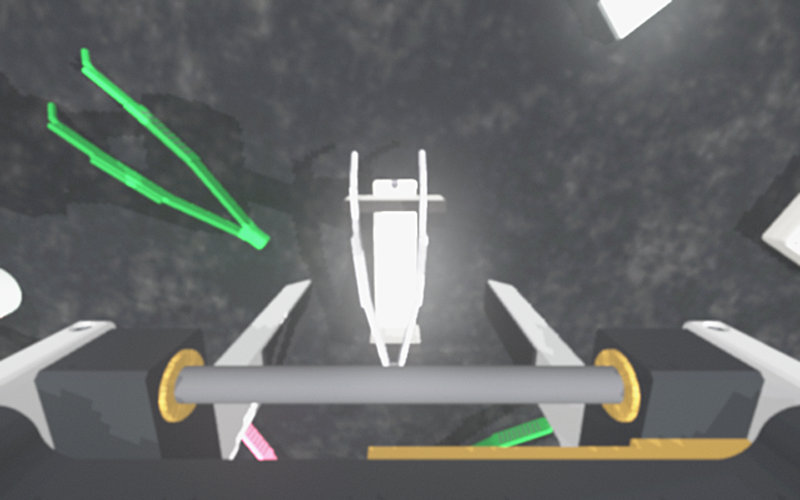

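The tweezers are between the fingers: plates centred near (391,270), tips at (354,152) and (422,152), hinge end near (395,365). The finger centre is at column 398.5.

Run:
```python
from h import *
o=get_obs()
f=lambda x,y,z:wat(o,(x/1.25,y/1.25),z)
Rt=R.from_euler('xyz',o['ee_rot']).as_matrix()
P=[f(354,153,.035),f(422,152,.035),f(353,235,.046),f(427,235,.046),f(363,305,.046),f(419,305,.046),f(394.5,360,.044)]
for p in P: print(p,100*Rt.T@(p-o['tool_pos']))
im=np.load('w2.npy');save('w2c.png',im,(260,110,365,300),3.1)
```

```text
[0.5698 0.1508 0.035 ] [ 7.5466 -2.7928  4.0215]
[0.5844 0.112  0.035 ] [7.6056 1.3456 4.0218]
[0.5238 0.1351 0.046 ] [ 2.6808 -2.874   2.9264]
[0.5391 0.0924 0.046 ] [2.6822 1.6661 2.9268]
[0.4818 0.1148 0.046 ] [-1.9506 -2.3802  2.9311]
[0.4941 0.0807 0.046 ] [-1.9488  1.2444  2.9314]
[0.4497 0.0818 0.044 ] [-6.0872 -0.3559  3.1355]
```

View pics/w2c.png

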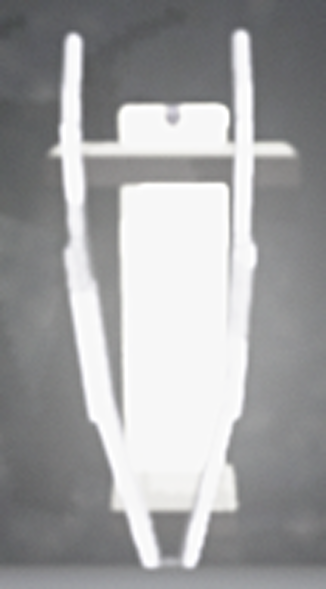

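Request:
{"op": "step_arm", "data": {
  "increments": "0.3 -0.5 0 0 0 -0.015;0 0 1.5 0 0 0;0 0 1.5 0 0 0;0 0 1.5 0 0 0;0 0 0.8 0 0 0"
}}

```text
time: 3.0
tool_pos: [0.5101, 0.106, 0.0227]
ee_rot: [3.141, -0.001, 0.361]
wrist_force: [-1.0, 0.3, 0.2]
width: 0.0942
```

Request:
{"op": "step_arm", "data": {
  "increments": "0 0 0 0 0 0;0 0 0 0 0 0",
  "claw": -0.1
}}

```text
time: 3.2
tool_pos: [0.5106, 0.1059, 0.0235]
ee_rot: [3.141, -0.002, 0.361]
wrist_force: [0.6, 0.0, -0.3]
width: 0.0815
```

Request:
{"op": "step_arm", "data": {
  "increments": "0 0 0 0 0 0;0 0 0 0 0 0;0 0 0 0 0 0",
  "claw": 0.2
}}

```text
time: 3.5
tool_pos: [0.5102, 0.1058, 0.0231]
ee_rot: [3.141, -0.001, 0.361]
wrist_force: [-0.1, 0.2, 0.5]
width: 0.057
```

Run:
```python
from h import *
o=get_obs();print(o['tool_pos'],o['ee_rot'],o['wrist_force'],o['width'],o['time'])
im=snapshot('wrist');np.save('w3.npy',im);save('w3.png',im,(200,80,440,330),2.3)
```

```text
[0.5102 0.1058 0.0231] [ 3.1412 -0.0011  0.3608] [-0.1036  0.1577  0.453 ] 0.05704534486245683 3.5
```

View pics/w3.png

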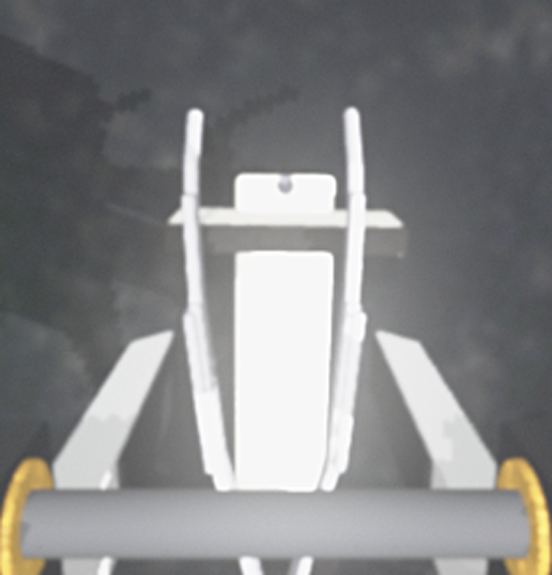

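The fingers straddle the plates centrally (plates 188–364, fingers 172 and 378). Next I lower 3 mm and squeeze to about 29 mm.

Request:
{"op": "step_arm", "data": {
  "increments": "0 0 0.3 0 0 0;0 0 0 0 0 0;0 0 0 0 0 0;0 0 0 0 0 0",
  "claw": 0.38
}}

```text
time: 3.95
tool_pos: [0.5098, 0.1057, 0.0194]
ee_rot: [3.141, 0.0, 0.361]
wrist_force: [-0.3, 1.2, 0.2]
width: 0.0296
```

Request:
{"op": "step_arm", "data": {
  "increments": "0 0 0 0 0 0;0 0 0 0 0 0;0 0 0 0 0 0"
}}

```text
time: 4.25
tool_pos: [0.5098, 0.1057, 0.0194]
ee_rot: [3.141, 0.0, 0.361]
wrist_force: [0.3, 0.1, 0.2]
width: 0.0292
```

Request:
{"op": "step_arm", "data": {
  "increments": "0 0 -0.5 0 0 0;0 0 -1.5 0 0 0;0 0 -2 0 0 0;0 0 -2 0 0 0;0 0 -2 0 0 0"
}}

```text
time: 4.75
tool_pos: [0.5094, 0.1058, 0.1002]
ee_rot: [-3.141, 0.001, 0.361]
wrist_force: [-0.3, -0.8, -0.1]
width: 0.0292
```

Request:
{"op": "step_arm", "data": {
  "increments": "0 0 -2 0 0 0;0 0 -1 0 0 0;0 0 0 0 0 0",
  "claw": 0.404
}}

```text
time: 5.05
tool_pos: [0.5108, 0.1059, 0.1313]
ee_rot: [3.141, -0.003, 0.361]
wrist_force: [0.3, -0.2, -1.4]
width: 0.028
```

Run:
```python
from h import *
o=get_obs();print(o['tool_pos'],o['ee_rot'],o['wrist_force'],o['width'],o['time'])
im=snapshot('wrist');np.save('w4.npy',im);save('w4.png',im,(200,60,440,330),2.2)
```

```text
[0.5108 0.1059 0.1313] [ 3.1406 -0.0034  0.3608] [ 0.3038 -0.2369 -1.4058] 0.02797495988034752 5.05
```

View pics/w4.png

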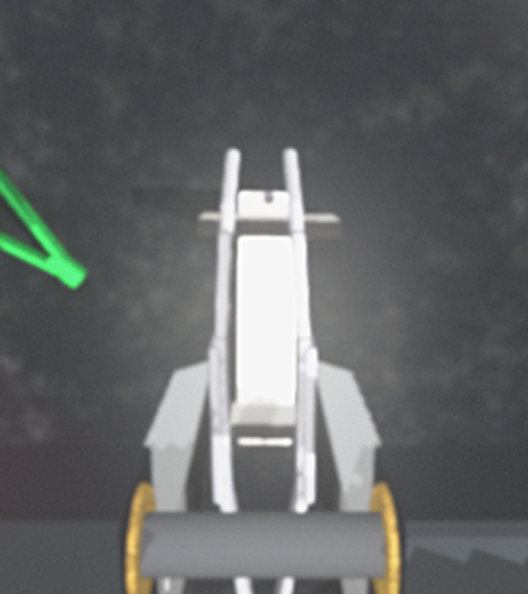

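Lifted cleanly: tips are at crop (233,155) and (290,155), centred on the tool axis, and the width is 28.0 mm. Moving to the gauge.

Request:
{"op": "step_arm", "data": {
  "increments": "-0.2 1.5 0 0 0 0.05;-0.4 2.5 0 0 0 0;-0.5 3 0 0 0 0;-0.5 3 0 0 0 0;-0.5 3 0 0 0 0"
}}

```text
time: 5.6
tool_pos: [0.5294, -0.0264, 0.1277]
ee_rot: [-3.141, 0.003, 0.309]
wrist_force: [0.7, 0.4, -1.2]
width: 0.0277
```

Request:
{"op": "step_arm", "data": {
  "increments": "-0.5 3 0 0 0 0;-0.5 3 0 0 0 0;-0.5 3 0 0 0 0;-0.4 2.5 0 0 0 0;-0.3 1.5 0 0 0 0"
}}

```text
time: 6.1
tool_pos: [0.5481, -0.1575, 0.1276]
ee_rot: [-3.14, 0.003, 0.307]
wrist_force: [-0.1, -0.1, -0.6]
width: 0.0285
```

Request:
{"op": "step_arm", "data": {
  "increments": "0 0 0 0 0 0.1;0 0 0 0 0 0.1;0 0 0 0 0 0.1;0 0 0 0 0 0.1;0 0 0 0 0 0.087"
}}

```text
time: 6.6
tool_pos: [0.5483, -0.1549, 0.1283]
ee_rot: [-3.141, 0.002, -0.181]
wrist_force: [1.1, 0.2, -0.6]
width: 0.0279
```

Run:
```python
from h import *
o=get_obs();print(o['tool_pos'],o['ee_rot'],o['wrist_force'],o['width'],o['time'])
Rt=R.from_euler('xyz',o['ee_rot']).as_matrix()
print(100*Rt.T@(np.r_[.5693,-.1722,.07]-o['tool_pos']))
```

```text
[ 0.5483 -0.1549  0.1283] [-3.1412  0.0022 -0.1811] [ 1.0813  0.1994 -0.6001] 0.027855371027223477 6.6
[2.3886 1.3305 5.8248]
```

Request:
{"op": "step_arm", "data": {
  "increments": "0.8 0.5 1 0 0 0;0.8 0.5 1.5 0 0 0;0.8 0.3 1.5 0 0 0;0 0 1.5 0 0 0;0 0 0 0 0 0"
}}

```text
time: 7.1
tool_pos: [0.568, -0.171, 0.0697]
ee_rot: [-3.14, 0.008, -0.176]
wrist_force: [-0.8, 0.0, -1.6]
width: 0.0285
```

Run:
```python
from h import *
o=get_obs();print(o['tool_pos'],o['ee_rot'],o['wrist_force'],o['width'],o['time'])
im=snapshot('wrist');np.save('w5.npy',im);s=snapshot('side');np.save('s5.npy',s);t=snapshot('top');np.save('t5.npy',t)
A=cv2.resize(im[40:280,210:430],None,fx=2.2,fy=2.2,interpolation=cv2.INTER_CUBIC)
B=cv2.resize(s[140:220,270:360],None,fx=3.4,fy=3.4,interpolation=cv2.INTER_CUBIC)
C=np.zeros((600,800,3),np.uint8);C[:A.shape[0],:A.shape[1]]=A;C[:B.shape[0],490:490+B.shape[1]]=B
save('w5.png',C)
```

```text
[ 0.568  -0.171   0.0697] [-3.1398  0.0082 -0.1761] [-0.7762  0.0283 -1.6372] 0.028498600344015627 7.1
```

View pics/w5.png

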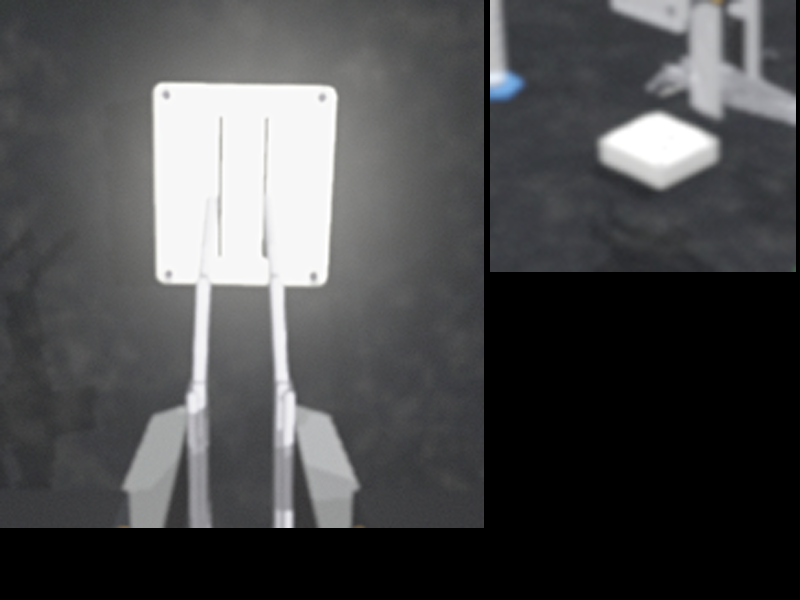

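The wrist view (2.2x crop) shows the lines at (221,118)–(220,255) and (266.5,118)–(264.5,255), with the tips at about (212,200) and (267,198). I compute the correction from these.

Run:
```python
from h import *
o=get_obs()  # pose same as at the shot (arm held)
print(o['tool_pos'],o['ee_rot'])
Rt=R.from_euler('xyz',o['ee_rot']).as_matrix()
f=lambda x,y,z:100*Rt.T@(wat(o,(210+x/2.2-.3,40+y/2.2-.3),z)-o['tool_pos'])
L=[f(221,118,.0205),f(220,255,.0205)];Q=[f(266.5,118,.0205),f(264.5,255,.0205)]
print('L',*L,'R',*Q); m=(sum(L)+sum(Q))/4;print('mid',m)
d=(L[0]+Q[0]-L[1]-Q[1]);print('line yaw in tool xy',np.arctan2(d[1],d[0]))
print('holes mid',sum(f(*p,.0205) for p in((166,95),(322,98),(168,274),(313,276)))/4)
for z in(.0643,.068): print('tips',f(212,199,z),f(267,198,z))
```

```text
[ 0.5704 -0.1717  0.0744] [-3.1415  0.0002 -0.1759]
L [ 9.7567 -0.6954  5.3857] [ 4.887  -0.7715  5.3867] R [9.7568 0.9345 5.3856] [4.8873 0.9119 5.3867]
mid [7.3219 0.0949 5.3862]
line yaw in tool xy 0.010134956693500478
holes mid [7.3022 0.0669 5.3862]
tips [ 6.9848 -0.8514  1.0063] [7.0141 0.8008 1.0062]
tips [ 6.9884 -0.8346  0.6363] [7.0172 0.7853 0.6362]
```

Run:
```python
from h import *
n=get_obs()
o=dict(tool_pos=np.array([.568,-.171,.0697]),ee_rot=np.array([-3.1398,.0082,-.1761]))
f=lambda x,y,z:wat(o,(210+x/2.2-.3,40+y/2.2-.3),z)
Rn=R.from_euler('xyz',n['ee_rot']).as_matrix();Ro=R.from_euler('xyz',o['ee_rot']).as_matrix()
T=lambda p:100*Rn.T@(p-n['tool_pos'])
L=[f(221,118,.0205),f(220,255,.0205)];Q=[f(266.5,118,.0205),f(264.5,255,.0205)]
m=(sum(L)+sum(Q))/4;print('mid world',m,'now in tool',T(m))
d=T(L[0]+Q[0])-T(L[1]+Q[1]);print('yaw',np.arctan2(d[1],d[0]),np.linalg.norm(L[0]-Q[0]),np.linalg.norm(L[0]-L[1]))
print('tips in tool',*[100*Ro.T@(f(*p,.0663)-o['tool_pos']) for p in((212,199),(267,198))])
print(n['tool_pos'],n['ee_rot'],n['width'])
```

```text
mid world [ 0.6395 -0.1846  0.0205] now in tool [7.031  0.0596 5.3863]
yaw 0.01032730905366958 0.01591758807233596 0.047607430331247154
tips in tool [ 6.9918 -0.8186  0.2841] [7.0201 0.7705 0.2811]
[ 0.5704 -0.1717  0.0744] [-3.1415  0.0002 -0.1759] 0.028130092995184368
```

Request:
{"op": "step_arm", "data": {
  "increments": "0 0 0.8 0 0 0.01;0 0 1 0 0 0;0 0 1 0 0 0;0 0 0.6 0 0 0;0 0 0.3 0 0 0"
}}

```text
time: 7.75
tool_pos: [0.5696, -0.1715, 0.036]
ee_rot: [-3.141, 0.002, -0.186]
wrist_force: [0.0, 0.4, -1.6]
width: 0.0279
```

Request:
{"op": "step_arm", "data": {
  "increments": "0 0 0 0 0 0;0 0 0 0 0 0;0 0 0 0 0 0;0 0 0 0 0 0;0 0 0 0 0 0"
}}

```text
time: 8.25
tool_pos: [0.5706, -0.1719, 0.0379]
ee_rot: [3.141, -0.001, -0.186]
wrist_force: [0.1, 0.7, -1.4]
width: 0.0282
```

Run:
```python
from h import *
o=get_obs();print(o['tool_pos'],o['ee_rot'],o['wrist_force'],o['width'],o['time'])
im=snapshot('wrist');s=snapshot('side');np.save('w6.npy',im);np.save('s6.npy',s)
A=cv2.resize(im[90:220,270:370],None,fx=4.4,fy=4.4,interpolation=cv2.INTER_CUBIC)
B=cv2.resize(s[150:210,290:350],None,fx=5.5,fy=5.5,interpolation=cv2.INTER_CUBIC)
C=np.zeros((575,790,3),np.uint8);C[:A.shape[0],:A.shape[1]]=A;C[:B.shape[0],450:450+B.shape[1]]=B
save('w6.png',C)
n=get_obs();print(n['tool_pos'],n['ee_rot'],n['width'])
```

```text
[ 0.5706 -0.1719  0.0379] [ 3.1413 -0.0007 -0.1863] [ 0.0934  0.7333 -1.3908] 0.028167559611983015 8.25
[ 0.5705 -0.1719  0.0377] [ 3.1414 -0.0004 -0.1862] 0.028368828294269607
```

View pics/w6.png

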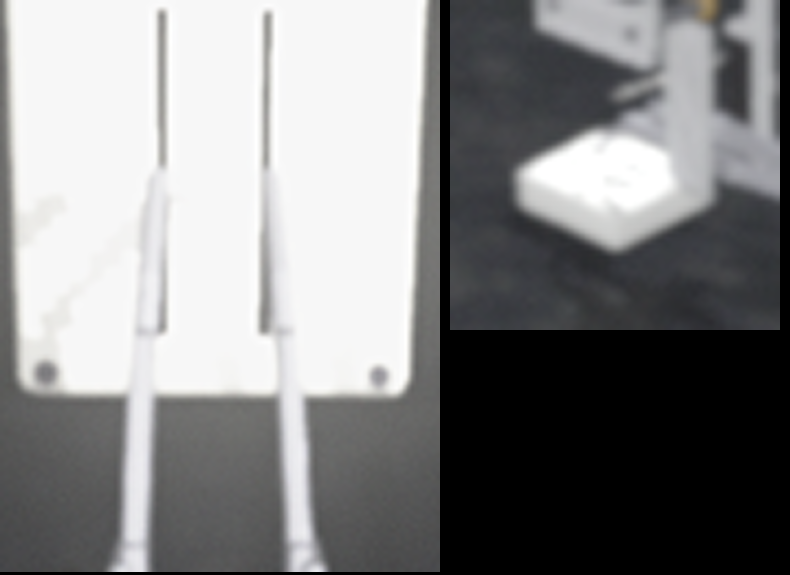

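The tips at (158,173) and (269,173) sit over the lines (162.5 and 267 at that row). Allowing for parallax this is about 0.2 mm off centre, with a gap of about 16.2 mm and about 12 mm of clearance. I make one last small trim, then hold.

Request:
{"op": "step_arm", "data": {
  "increments": "0.1 0.02 0.15 0 0 0;0 0 0 0 0 0;0 0 0 0 0 0;0 0 0 0 0 0;0 0 0 0 0 0",
  "claw": 0.406
}}

```text
time: 8.85
tool_pos: [0.5714, -0.1722, 0.036]
ee_rot: [3.142, -0.0, -0.186]
wrist_force: [-0.9, -1.3, -0.7]
width: 0.0281
```

Request:
{"op": "step_arm", "data": {
  "increments": "0 0 0 0 0 0;0 0 0 0 0 0;0 0 0 0 0 0;0 0 0 0 0 0;0 0 0 0 0 0"
}}

```text
time: 9.35
tool_pos: [0.5714, -0.1722, 0.036]
ee_rot: [3.142, -0.0, -0.186]
wrist_force: [0.6, 0.5, -0.9]
width: 0.028
```

Run:
```python
from h import *
o=get_obs();print(o['tool_pos'],o['ee_rot'],o['wrist_force'],o['width'],o['time'],np.abs(o['qvel']).max())
im=snapshot('wrist');C=cv2.resize(im[90:220,270:370],None,fx=4.4,fy=4.4,interpolation=cv2.INTER_CUBIC)
save('w7.png',C)
```

```text
[ 0.5714 -0.1722  0.036 ] [ 3.1415 -0.0001 -0.1862] [ 0.5545  0.4506 -0.8688] 0.028004303897491062 9.35 0.001822645249934219
```

View pics/w7.png

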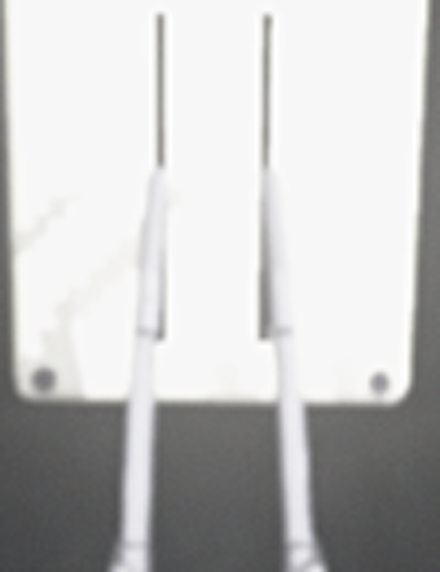

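The tips at (158,172) and (269,172) are each over a line (161 and 267). The arm is at rest, the width is steady at 28.0 mm and there is no contact force, so I hand in.

```bash
python3 -c "
from bench import *
print(close_job())"
```

```text
the job is handed in; nothing more can be done
None
```

I picked the steel tweezers up off their rest by the thumb plates and squeezed them to 28.0 mm over the plates. I handed in at about 9.4 s, still holding them above the gauge.

- **Gap and alignment:** in the last wrist picture each tip was over its line, with the mid-point within about 0.3 mm. I put the tip gap at about 16 mm, from the 28.0 mm finger opening and from the picture just before the last 0.1 mm trim (16.2 mm).
- **Height:** the tips were roughly 1 cm above the white plate. I worked this out from the arm position and image scale; the side view was too coarse to confirm it.
- **Steadiness:** the arm was still, the opening held at 28.0–28.1 mm over the last second, and the wrist force was about 1 N, which fits the weight of the tweezers and noise.
- **Other items:** I kept clear of the glass test piece, flask, dish and spatula, but took no final picture of them.
- **Disagreements:** the picture used for the height and sideways correction above the gauge was taken while the arm was still settling, a few mm lower than where it came to rest. I recomputed that correction from the pose at the moment of the shot. No other check failed.

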